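Fit the right socket on the nut of the shut gas branch

ROBOT

A 6-joint arm with a two-finger parallel gripper is mounted at the origin on the work surface. World frame = base frame: x ahead of the robot, y to its left, z up, the work surface at z = 0. Lengths are in mm, angles in rad, forces in N, time in s.
With the tool pointing down it reaches from about 350 to 800 mm from the base axis. Payload 7.3 kg.
Tool frame: the origin (TCP) lies at the very end of the fingers, on their centre line; the grasp point (between the pads) lies 19 mm behind it; z points along the fingers, y is the line along which they close (so a half turn about z gives the same grasp; the last joint's range is limited). The gripper opens to 85 mm and grips with 20 to 120 N. Pads are 22 mm wide; open, the fingers measure 114 mm over their backs; the gripper's body (76 mm by 85 mm) begins 54 mm behind the grasp point. The pads swing forward as they close: fully open they stand 13 mm farther back than shut.
Start: joints at [-1.398, 0.342, 1.524, -0, 1.275, -0.146], TCP at [164.572, -498.558, 231.322] pointing down, gripper open.
Joint ranges: [-2.53, 2.53], [-0.77, 2.02], [0.04, 2.7], [-1, 4.14], [0.28, 2.66], [-3.11, 3.11]. Speed limits (rad/s): [2.57, 2.57, 3.14, 3.14, 3.14, 3.14].

INTERFACE

Orientations are given as a unit quaternion [w, x, y, z].
In Python, from workcell import robot gives the robot as it stands.
- The arm moves only by the tool drive_tool, never from a script. Its argument "motion" is a list of rows, each an object with "linear": the shift along the tool's x, y, z in mm, a list of three; "turn": the turn, a rotation vector about the tool's x, y, z in degrees, a list of three; "grip": the opening, from 0 (shut) to 1 (fully open). A call has 1 to 12 rows; each row is the pose to reach, as a shift and turn from the pose commanded when the call began, along the tool's axes at that moment; what a row does not reach only later rows make up. A row lasts 1/8 s, in which the tool goes at most 62.5 mm and 10.7 degrees, less where a joint would pass 70% of its speed; a pose out of reach is approached as far as the arm can. A call with a gripper value outside its range is refused whole. The fingers move at their own pace and stop on an object; "force" is the grip in N (left out, the last holds). Time passes only in rows, so rows that repeat a pose let the fingers close. It gives the time, the measured TCP pose, the force, the opening and the grip force at its end, in the units of the state.
- robot.read_state(): the state, without advancing time (a new reading comes with each control period).
- robot.get_image(name): name is "scene" or "top" or "wrist"; returns the picture (480x640x3 uint8, red, green, blue); there is no depth.
- robot.calibration(name): a dict with "K" (3x3 intrinsics, pixels), "view" (4x4, takes a point from world to camera coordinates). Camera axes: x right, y up, looking along -z (the intrinsics and any distortion apply to the point x, -y, -z); pixel columns grow to the right and rows downward; lengths in mm; the calibration is good to about 2 mm. A picture is of the moment at which its call begins: read the wrist's pose just before it. calibration takes no time and is no camera call; for the wrist camera it gives the pose at the moment of the call.
- robot.finish_job(): hands the job in; it is judged then, once.
The state is a dict: "clock": time; "joint_pos": joint angles; "joint_velocities": joint speeds; "tau": joint torques, N m; "eef_pos": TCP position; "ee_rot": TCP orientation; "ft_force": force on the tool from outside, world axes, zero at the start; "moment": the same for the moment, N m; "width": finger opening in mm; "finger_force": force on a finger pad.
Only numpy, scipy, OpenCV 4.12 (cv2) and the standard library are available. Lean on these libraries where they do the work, as an engineer would, in place of code of your own. Each camera call takes 0.05 s, during which the arm holds its last target. There are 200 camera calls.

TASK

One of the two branches of the roaster's gas manifold is shut off (its red valve lever stands across the pipe); the other, with its lever along the pipe, is live, so touch neither its nut nor its valve. Find the socket in the blue tray that fits the hex nut of the shut branch, trying them on that nut if you cannot tell, and put it upright over the nut, fully down on the shoulder. Finish while still gripping that socket on the nut, with the other two sockets standing upright in the tray and the other things on the bench left where they were.

Things in the scene. Friction and masses are not known exactly. Their poses are not given: they have to be found in the camera images.
- manifold: fixed gas manifold on a dark base plate 200 x 240 x 10 mm. Origin: centre of its underside; x away from the robot (towards the brass header pipe), y to the left, z up. Two copper branch pipes run along its x at y = +65 and -65 mm, each with a valve at x = +20 mm and an upright hex nut at x = -55 mm; nothing on it is higher than 72 mm above the table
- valve_1: fixed ball valve with a red lever on one branch. Origin: middle of its body, 32 mm above the table; the lever runs 77 mm along its own +x, 33 mm above the origin. Lever along the pipe (manifold's x): open, live. Lever across it (manifold's y): shut. Its branch's nut is 75 mm away towards the manifold's -x
- valve_2: fixed ball valve with a red lever on one branch. Origin: middle of its body, 32 mm above the table; the lever runs 77 mm along its own +x, 33 mm above the origin. Lever along the pipe (manifold's x): open, live. Lever across it (manifold's y): shut. Its branch's nut is 75 mm away towards the manifold's -x
- nut_1: fixed hex nut, 24 or 30 mm across flats (one of each: look or try). Origin: centre of its underside, on a 60 mm brass shoulder disc, 45 mm above the table. Hex 18 mm high, stud to 22 mm; flats face its own +x, -x. The right socket, flats lined up, goes down onto the shoulder; too small stops 16 mm higher; too large is loose
- nut_2: fixed hex nut, 24 or 30 mm across flats (one of each: look or try). Origin: centre of its underside, on a 60 mm brass shoulder disc, 45 mm above the table. Hex 18 mm high, stud to 22 mm; flats face its own +x, -x. The right socket, flats lined up, goes down onto the shoulder; too small stops 16 mm higher; too large is loose
- tray: blue open tray, fixed, 110 x 270 mm, rim 16 mm high, walls and floor 5 mm thick. Origin: centre of its underside, y along its length. The three sockets stand in a row along its y, 83 mm apart, in any order
- socket_small: socket for 24 mm hex nuts, green band, about 200 g, mouth down in the tray. Origin: centre of its mouth rim, z up. Steel body 40 mm across, 50 mm high; on it, from 50 to 95 mm, a dark 24 x 24 mm square adapter, faces square to its x and y: grip there. Hex bore 26.5 mm across flats, 32 mm deep, flats facing its own +x and -x
- socket_medium: socket for 30 mm hex nuts, yellow band, about 300 g, mouth down in the tray. Origin: centre of its mouth rim, z up. Steel body 46 mm across, 50 mm high; on it, from 50 to 95 mm, a dark 24 x 24 mm square adapter, faces square to its x and y: grip there. Hex bore 32.5 mm across flats, 32 mm deep, flats facing its own +x and -x
- socket_large: socket for 36 mm hex nuts, red band, about 400 g, mouth down in the tray. Origin: centre of its mouth rim, z up. Steel body 53 mm across, 50 mm high; on it, from 50 to 95 mm, a dark 24 x 24 mm square adapter, faces square to its x and y: grip there. Hex bore 38.5 mm across flats, 32 mm deep, flats facing its own +x and -x
- brush: bench brush lying at the right end of the tray; leave alone
- wrench: open-ended wrench lying near the robot; leave alone
- screwdriver: screwdriver lying near the robot; leave alone
- bowl: small glass bowl, 100 mm wide, beyond the tray; leave alone
- mug: white mug, 90 mm high, left of the manifold; leave alone
- jar: amber jar, 110 mm high, beyond the tray; leave alone
- spare_nut: loose 36 mm hex nut lying flat on the table beyond the tray; leave alone

How it is judged (in metres and radians):
At the end, for the whole second after the job is handed in: the socket of the nut's size is on the shut branch's nut: upright within 0.08 rad, axes within 4 mm, rim within 4 mm of the shoulder, at rest, gripped by the fingers with over 3 N; the other two sockets stand upright (0.15 rad) and at rest on the tray's floor (((((horizontal distance between nut_1 and valve_1 below 0.11 m and angle between the x axis of valve_1 and the x axis of manifold, either way round above 0.8 rad) or (horizontal distance between nut_1 and valve_2 below 0.11 m and angle between the x axis of valve_2 and the x axis of manifold, either way round above 0.8 rad)) and horizontal distance between socket_small and nut_1 below 0.004 m and z of socket_small in the frame of nut_1 between -0.004 and 0.004 m and angle between socket_small's own z axis and vertical below 0.08 rad and linear speed of socket_small below 0.02 m/s and contact force between the fingers and socket_small above 3 N and (angle between socket_medium's own z axis and vertical below 0.15 rad and z of socket_medium in the frame of tray below 0.012 m and x of socket_medium in the frame of tray between -0.05 and 0.05 m and y of socket_medium in the frame of tray between -0.13 and 0.13 m and linear speed of socket_medium below 0.02 m/s) and (angle between socket_large's own z axis and vertical below 0.15 rad and z of socket_large in the frame of tray below 0.012 m and x of socket_large in the frame of tray between -0.05 and 0.05 m and y of socket_large in the frame of tray between -0.13 and 0.13 m and linear speed of socket_large below 0.02 m/s)) or (((horizontal distance between nut_2 and valve_1 below 0.11 m and angle between the x axis of valve_1 and the x axis of manifold, either way round above 0.8 rad) or (horizontal distance between nut_2 and valve_2 below 0.11 m and angle between the x axis of valve_2 and the x axis of manifold, either way round above 0.8 rad)) and horizontal distance between socket_medium and nut_2 below 0.004 m and z of socket_medium in the frame of nut_2 between -0.004 and 0.004 m and angle between socket_medium's own z axis and vertical below 0.08 rad and linear speed of socket_medium below 0.02 m/s and contact force between the fingers and socket_medium above 3 N and (angle between socket_small's own z axis and vertical below 0.15 rad and z of socket_small in the frame of tray below 0.012 m and x of socket_small in the frame of tray between -0.05 and 0.05 m and y of socket_small in the frame of tray between -0.13 and 0.13 m and linear speed of socket_small below 0.02 m/s) and (angle between socket_large's own z axis and vertical below 0.15 rad and z of socket_large in the frame of tray below 0.012 m and x of socket_large in the frame of tray between -0.05 and 0.05 m and y of socket_large in the frame of tray between -0.13 and 0.13 m and linear speed of socket_large below 0.02 m/s)))); the arm keeps its last pose, push and grip.
It fails at once if the nut or the valve of the live branch is touched (more than 2 N) ((((horizontal distance between nut_1 and valve_1 below 0.11 m and angle between the x axis of valve_1 and the x axis of manifold, either way round below 0.8 rad) or (horizontal distance between nut_1 and valve_2 below 0.11 m and angle between the x axis of valve_2 and the x axis of manifold, either way round below 0.8 rad)) and contact force between anything else and nut_1 above 2 N) or (((horizontal distance between nut_2 and valve_1 below 0.11 m and angle between the x axis of valve_1 and the x axis of manifold, either way round below 0.8 rad) or (horizontal distance between nut_2 and valve_2 below 0.11 m and angle between the x axis of valve_2 and the x axis of manifold, either way round below 0.8 rad)) and contact force between anything else and nut_2 above 2 N) or (angle between the x axis of valve_1 and the x axis of manifold, either way round below 0.8 rad and contact force between anything else and valve_1 above 2 N) or (angle between the x axis of valve_2 and the x axis of manifold, either way round below 0.8 rad and contact force between anything else and valve_2 above 2 N)).
It fails at once if another thing on the bench is moved by more than 25 mm (distance of any of brush, wrench, screwdriver, bowl, mug, jar, spare_nut from where it was at the start of the episode above 0.025 m).
It also fails if it takes over 54 s, if anything falls off the work surface, if the arm or the gripper's body presses on something with over 40 N, if the wrist force passes 120 N, or if a joint passes its speed limit or range.

## Working session

There is one attempt and no reset: what is moved stays moved. The work goes in short steps, Python scripts to look and compute and a tool call to move; the robot and the scene stay as the last step left them, time stands still between calls to the robot, and variables do not carry over. Pictures are saved under pics/ and viewed, at most 10 in all, crops included, and the job is handed in when it is done.

Besides the shell and the picture viewer there is one more tool, called after ">>>" by a JSON object that holds its "api" and its "payload", one argument or row to a line. drive_tool: Moves the arm, as the interface text tells. Its arguments: {"type":"object","properties":{"motion":{"type":"array"},"force":{"type":"number"}},"required":["motion"]}

```bash
mkdir -p pics; python3 - <<'E'
from workcell import robot
import cv2
for n in ("scene","top"):
    im=robot.get_image(n); cv2.imwrite(f"pics/{n}0.png",im[:,:,::-1])
    c=robot.calibration(n); print(n,c)
print(robot.read_state())
E
```

```text
scene {'K': array([[454.34609555,   0.        , 316.95467887],
       [  0.        , 454.34609555, 238.00267194],
       [  0.        ,   0.        ,   1.        ]]), 'view': array([[-1.67512732e-01,  9.85867665e-01, -2.10522134e-03,
         7.24573152e+01],
       [-8.50207020e-01, -1.43380407e-01,  5.06547216e-01,
         4.10872207e+02],
       [ 4.99086674e-01,  8.66429822e-02,  8.62209653e-01,
        -1.26570355e+03],
       [ 0.00000000e+00,  0.00000000e+00,  0.00000000e+00,
         1.00000000e+00]])}
top {'K': array([[555.08471231,   0.        , 324.29040766],
       [  0.        , 555.08471231, 244.02289615],
       [  0.        ,   0.        ,   1.        ]]), 'view': array([[ 8.72799947e-03, -9.99933288e-01,  7.56581995e-03,
         5.95080925e+00],
       [ 9.95985550e-01,  9.36711594e-03,  8.90226958e-02,
        -5.20936772e+02],
       [-8.90876269e-02,  6.75845730e-03,  9.96000862e-01,
        -1.40531576e+03],
       [ 0.00000000e+00,  0.00000000e+00,  0.00000000e+00,
         1.00000000e+00]])}
{'clock': 0.1, 'joint_pos': array([-1.39799254e+00,  3.42655371e-01,  1.52490471e+00, -1.14739983e-06,
        1.27539982e+00, -1.45991774e-01]), 'joint_velocities': array([-0.00061324, -0.00176144, -0.00285924, -0.00080674,  0.00092621,
        0.00229004]), 'tau': array([ 1.98412374e-03, -4.34447694e+01, -2.46492362e+01, -1.71057168e-04,
        4.61353397e-03,  5.02908648e-06]), 'eef_pos': array([ 164.51127965, -498.19104734,  230.70010839]), 'ee_rot': array([-6.83553543e-04,  9.87322792e-01,  1.58723776e-01, -9.71305652e-06]), 'ft_force': array([-0.10483329,  0.49287016, -0.02204373]), 'moment': array([-0.02402495,  0.00783692,  0.03483275]), 'finger_force': 0.0, 'width': 85.48303889062494}
```

View pics/top0.png

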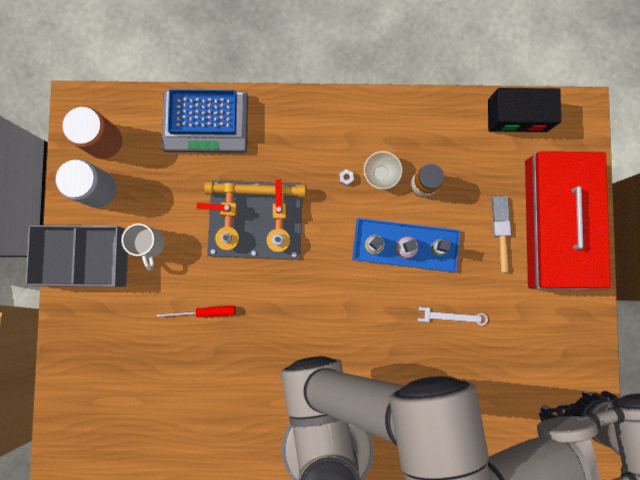

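View pics/scene0.png

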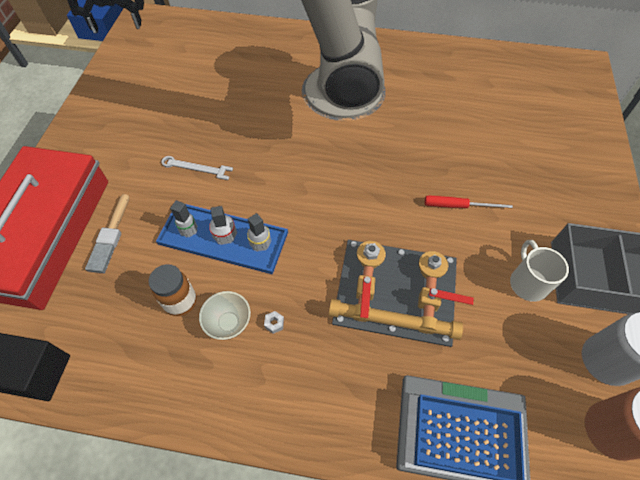

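The top view shows the left branch with its lever across the pipe, so it is the shut one (nut at about 227,238). The right branch is live (nut at 278,240). In the tray, yellow is at (375,243), red at (407,246) and green at (440,246). Next I'll enlarge the crops and estimate positions.

```bash
cat > h.py <<'E'
import numpy as np, cv2
from workcell import robot
from scipy.spatial.transform import Rotation as R
def p2w(n,u,v,z,cal=None):
    c=cal or robot.calibration(n); K,V=c["K"],np.array(c["view"])
    d=np.linalg.inv(K)@[u,v,1]; d=V[:3,:3].T@(d*[1,-1,-1]); o=-V[:3,:3].T@V[:3,3]
    return o+d*(z-o[2])/d[2]
def w2p(n,P,cal=None):
    c=cal or robot.calibration(n); q=(c["view"]@np.append(P,1))[:3]*[1,-1,-1]
    q=c["K"]@q; return q[:2]/q[2]
def tool(P,st=None):
    st=st or robot.read_state(); w=st["ee_rot"]; r=R.from_quat([w[1],w[2],w[3],w[0]])
    return r.inv().apply(np.array(P)-st["eef_pos"])
E
python3 - <<'E'
from h import *
a=cv2.imread("pics/top0.png");s=cv2.imread("pics/scene0.png")
f=lambda i,x,y,w,h,k:cv2.resize(i[y:y+h,x:x+w],(w*k,h*k),interpolation=cv2.INTER_CUBIC)
o=np.vstack([np.hstack([f(a,205,200,100,65,4),f(s,345,235,100,65,4)]),np.hstack([f(a,350,215,133,65,3),f(s,155,195,133,65,3)[:, :401]])[:, :800] if 0 else np.hstack([f(a,355,215,100,65,4),f(s,160,198,100,65,4)])])
cv2.imwrite("pics/c1.png",o)
c=robot.calibration("top")
for nm,u,v,z in [("nutL",227,238,67),("nutR",278,240,67),("ye",375,241,100),("re",407,244,100),("gr",441,245,100),("tray1",357,218,16),("tray2",460,230,16),("tray3",458,272,16),("tray4",353,260,16),("b1",214,181,10),("b2",302,181,10),("b3",302,259,10),("b4",208,257,10)]:
    print(nm,p2w("top",u,v,z,c).round(0))
print(robot.calibration("wrist"))
E
```

```text
nutL [530. 254.  67.]
nutR [526. 127.  67.]
ye [ 523. -112.  100.]
re [ 516. -190.  100.]
gr [ 514. -273.  100.]
tray1 [590. -74.  16.]
tray2 [ 561. -342.   16.]
tray3 [ 452. -335.   16.]
tray4 [481. -64.  16.]
b1 [685. 301.  10.]
b2 [687.  71.  10.]
b3 [483.  68.  10.]
b4 [485. 311.  10.]
{'K': array([[351.97012642,   0.        , 319.33481162],
       [  0.        , 351.97012642, 239.94584777],
       [  0.        ,   0.        ,   1.        ]]), 'view': array([[ 3.14214951e-01, -9.49349375e-01, -2.17472423e-03,
        -5.25426138e+02],
       [ 9.15133428e-01,  3.03498072e-01, -2.65367160e-01,
         3.47450825e+01],
       [ 2.52586172e-01,  8.13921661e-02,  9.64144979e-01,
        -3.79148408e+02],
       [ 0.00000000e+00,  0.00000000e+00,  0.00000000e+00,
         1.00000000e+00]])}
```

View pics/c1.png

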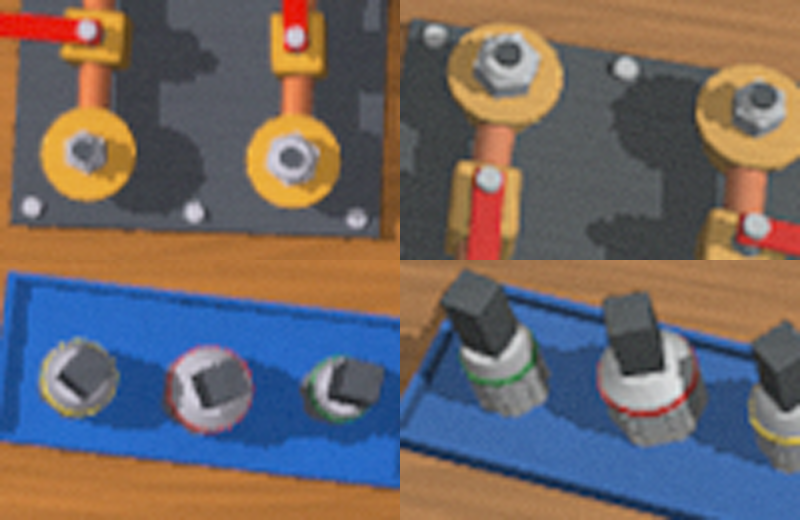

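The shut nut (left) is clearly the smaller one, so it is 24 mm and needs the green-band socket, the rightmost in the tray at about (513,-280). I'll go above it and look from close by.

```bash
python3 - <<'E'
from h import *
print(tool([490,-280,200]).round(0))
c=robot.calibration("wrist");V=c["view"];o=-V[:3,:3].T@V[:3,3];print(o,tool(o))
E
```

```text
[ 377. -105.   31.]
[ 229.06800623 -478.49833055  373.63158109] [  67.50436901    1.33975719 -142.92006557]
```

>>> {"api": "drive_tool", "payload": {
  "motion": [
    {"linear": [60,-17,5],"turn": [0,0,0],"grip": 1},
    {"linear": [120,-33,10],"turn": [0,0,0],"grip": 1},
    {"linear": [180,-50,15],"turn": [0,0,0],"grip": 1},
    {"linear": [240,-66,20],"turn": [0,0,0],"grip": 1},
    {"linear": [300,-83,25],"turn": [0,0,0],"grip": 1},
    {"linear": [350,-97,30],"turn": [0,0,0],"grip": 1},
    {"linear": [377,-105,31],"turn": [0,0,0],"grip": 1},
    {"linear": [377,-105,31],"turn": [0,0,0],"grip": 1},
    {"linear": [377,-105,31],"turn": [0,0,0],"grip": 1}
  ]
}}

```text
clock: 1.23
eef_pos: [489.0, -281.0, 200.0]
ee_rot: [-0.0, 0.987, 0.159, -0.0]
ft_force: [-1.1, -0.1, 0.4]
width: 85.4
finger_force: 0.0
```

```bash
python3 - <<'E'
from h import *
import pickle
st=robot.read_state(); c=robot.calibration("wrist"); im=robot.get_image("wrist")
print(st["eef_pos"],st["ee_rot"],st["joint_pos"],st["clock"])
pickle.dump((st,c),open("w1.pkl","wb")); cv2.imwrite("pics/w1.png",im[:,:,::-1])
E
```

```text
[ 489.00123907 -280.98584742  200.00505833] [-1.25969569e-04  9.87328167e-01  1.58691107e-01 -4.55473430e-04] [-6.57149962e-01  4.39258973e-01  1.46311424e+00 -5.19506871e-04
  1.24002687e+00  5.95085608e-01] 1.225
```

View pics/w1.png

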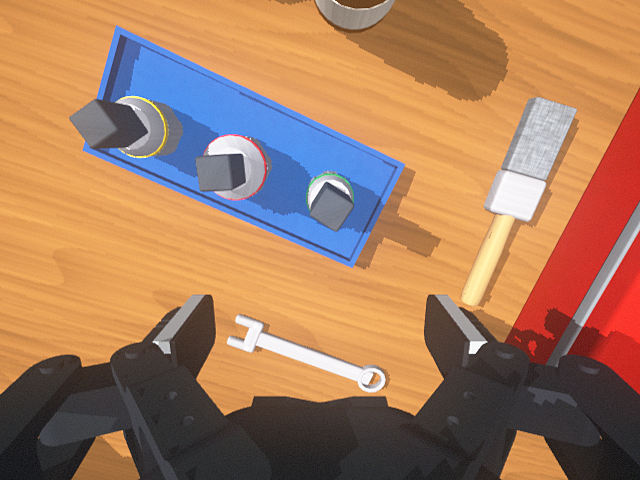

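Green adapter is at about (332,206), with the yellow and red sockets to its left. I'll segment its top face to get the yaw.

```bash
python3 - <<'E'
from h import *
import pickle
st,c=pickle.load(open("w1.pkl","rb")); im=cv2.imread("pics/w1.png")
cr=im[160:250,280:390]; cv2.imwrite("pics/c2.png",cv2.resize(cr,None,fx=6,fy=6,interpolation=cv2.INTER_CUBIC))
g=cv2.cvtColor(im,cv2.COLOR_BGR2GRAY).astype(int); sat=im.max(2).astype(int)-im.min(2)
print(g[206,325:345],sat[206,325:345])
m=((sat<25)&(abs(g-np.median(g[203:209,330:338]))<10)).astype(np.uint8)
m=cv2.morphologyEx(m,cv2.MORPH_OPEN,np.ones((3,3)))
n,l=cv2.connectedComponents(m); k=(l==l[206,334]).astype(np.uint8)
ct=max(cv2.findContours(k,0,1)[0],key=cv2.contourArea)
P=np.array([p2w("wrist",u,v,100,c)[:2] for u,v in ct[:,0]],np.float32)
print(cv2.minAreaRect(P),cv2.minAreaRect(ct),len(ct))
E
```

```text
[137 134 131 135 134 130 131 133 132 135 130 131 135 128 130 128 128 129
 127 129] [19 22 21 18 17 22 20 16 22 23 20 20 18 17 13 19 20 16 18 19]
((513.28515625, -282.6881103515625), (22.07317543029785, 21.992008209228516), 76.15762329101562) ((330.91094970703125, 209.39109802246094), (31.327590942382812, 31.194091796875), 32.27564239501953) 109
```

View pics/c2.png

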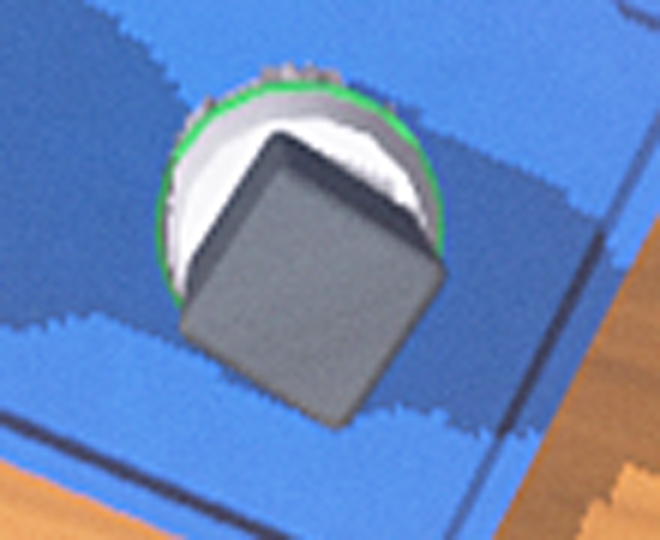

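```bash
python3 -c "
from h import *
print(tool([513.3,-282.7,61]).round(1), tool([513.3,-282.7,130]).round(1))"
```

```text
[ 22.9   9.  139.2] [22.8  9.  70.2]
```

>>> {"api": "drive_tool", "payload": {
  "motion": [
    {"linear": [12,5,30],"turn": [0,0,10],"grip": 0.65},
    {"linear": [23,9,50],"turn": [0,0,20],"grip": 0.65},
    {"linear": [23,9,60],"turn": [0,0,30],"grip": 0.65},
    {"linear": [23,9,70],"turn": [0,0,32],"grip": 0.65},
    {"linear": [23,9,90],"turn": [0,0,32],"grip": 0.65},
    {"linear": [23,9,115],"turn": [0,0,32],"grip": 0.65},
    {"linear": [23,9,130],"turn": [0,0,32],"grip": 0.65},
    {"linear": [23,9,139],"turn": [0,0,32],"grip": 0.65},
    {"linear": [23,9,139],"turn": [0,0,32],"grip": 0.65}
  ],
  "force": 60
}}

```text
clock: 2.4
eef_pos: [514.1, -282.2, 61.1]
ee_rot: [-0.0, 0.993, -0.119, -0.0]
ft_force: [0.3, 0.3, -0.1]
width: 55.5
finger_force: 0.0
```

>>> {"api": "drive_tool", "payload": {
  "motion": [
    {"linear": [0,0,0],"turn": [0,0,0],"grip": 0},
    {"linear": [0,0,0],"turn": [0,0,0],"grip": 0},
    {"linear": [0,0,0],"turn": [0,0,0],"grip": 0},
    {"linear": [0,0,0],"turn": [0,0,0],"grip": 0},
    {"linear": [0,0,0],"turn": [0,0,0],"grip": 0}
  ],
  "force": 60
}}

```text
clock: 3.02
eef_pos: [514.8, -282.4, 62.2]
ee_rot: [0.0, 0.993, -0.12, 0.001]
ft_force: [-0.2, 0.9, 5.1]
width: 23.8
finger_force: 59.5
```

>>> {"api": "drive_tool", "payload": {
  "motion": [
    {"linear": [0,0,-30],"turn": [0,0,0],"grip": 0},
    {"linear": [0,0,-75],"turn": [0,0,0],"grip": 0},
    {"linear": [0,0,-120],"turn": [0,0,0],"grip": 0},
    {"linear": [0,0,-140],"turn": [0,0,0],"grip": 0},
    {"linear": [0,0,-140],"turn": [0,0,0],"grip": 0}
  ]
}}

```text
clock: 3.65
eef_pos: [514.8, -282.3, 202.5]
ee_rot: [0.001, 0.993, -0.12, 0.001]
ft_force: [-0.2, -0.3, -2.6]
width: 23.4
finger_force: 59.1
```

```bash
python3 -c "
from h import *
print(tool([445,250,202]).round(1), robot.read_state()['width'])"
```

```text
[-194.1 -500.5   -0.6] 23.377845141119394
```

>>> {"api": "drive_tool", "payload": {
  "motion": [
    {"linear": [-16,-42,0],"turn": [0,0,0],"grip": 0},
    {"linear": [-35,-90,0],"turn": [0,0,0],"grip": 0},
    {"linear": [-54,-140,0],"turn": [0,0,0],"grip": 0},
    {"linear": [-73,-190,0],"turn": [0,0,0],"grip": 0},
    {"linear": [-93,-240,0],"turn": [0,0,0],"grip": 0},
    {"linear": [-112,-290,0],"turn": [0,0,0],"grip": 0},
    {"linear": [-132,-340,0],"turn": [0,0,0],"grip": 0},
    {"linear": [-151,-390,0],"turn": [0,0,0],"grip": 0},
    {"linear": [-170,-440,0],"turn": [0,0,0],"grip": 0},
    {"linear": [-188,-485,0],"turn": [0,0,0],"grip": 0},
    {"linear": [-194,-500,0],"turn": [0,0,0],"grip": 0},
    {"linear": [-194,-500,0],"turn": [0,0,0],"grip": 0}
  ]
}}

```text
clock: 5.15
eef_pos: [443.8, 249.9, 199.9]
ee_rot: [0.001, 0.993, -0.119, -0.001]
ft_force: [1.0, -0.3, -2.0]
width: 23.2
finger_force: 59.6
```

```bash
python3 - <<'E'
from h import *
import pickle
st=robot.read_state(); c=robot.calibration("wrist"); im=robot.get_image("wrist")
print(st["eef_pos"],st["ee_rot"],st["joint_pos"],st["clock"],w2p("wrist",[530,254,67],c))
pickle.dump((st,c),open("w2.pkl","wb")); cv2.imwrite("pics/w2.png",im[:,:,::-1])
E
```

```text
[443.82312466 249.92663741 199.9322219 ] [ 7.76693823e-04  9.92940434e-01 -1.18607118e-01 -1.02067584e-03] [ 3.62568694e-01  3.43185531e-01  1.61408493e+00 -4.65395914e-04
  1.18685086e+00  2.17131405e+00] 5.15 [285.34535058 122.04347307]
```

View pics/w2.png

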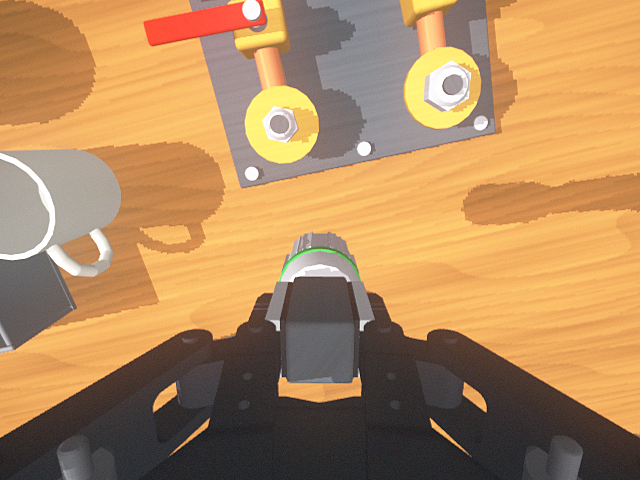

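The shut nut is at about (280,124) and clearly smaller than the live nut (452,85). The green socket is held upright. Next I'll fit the shoulder disc and hex in a rectified crop.

```bash
python3 - <<'E'
from h import *
import pickle
st,c=pickle.load(open("w2.pkl","rb")); im=cv2.imread("pics/w2.png")
hsv=cv2.cvtColor(im,cv2.COLOR_BGR2HSV)
m=((hsv[...,1]>190)&(hsv[...,0]>18)&(hsv[...,0]<32)).astype(np.uint8)
k=np.zeros_like(m);k[80:166,238:325]=m[80:166,238:325]
ct=max(cv2.findContours(k,0,1)[0],key=cv2.contourArea)
hull=cv2.convexHull(ct)
P=np.array([p2w("wrist",u,v,45,c)[:2] for u,v in hull[:,0]],np.float32)
print("disc",cv2.minEnclosingCircle(P),cv2.fitEllipse(P))
C=np.array([530,254])
def rect(z,C,h=25,s=10):
    w=np.array([[C[0]+h,C[1]+h],[C[0]+h,C[1]-h],[C[0]-h,C[1]-h],[C[0]-h,C[1]+h]],float)
    src=np.array([w2p("wrist",[*q,z],c) for q in w],np.float32)
    d=np.array([[0,0],[500,0],[500,500],[0,500]],np.float32)
    return cv2.warpPerspective(im,cv2.getPerspectiveTransform(src,d),(500,500),flags=cv2.INTER_CUBIC)
cv2.imwrite("pics/c3.png",rect(63,C))
E
```

```text
Traceback (most recent call last):
ValueError: max() iterable argument is empty
```

```bash
cat > m.py <<'E'
from h import *
import pickle
st,c=pickle.load(open("w2.pkl","rb")); im=cv2.imread("pics/w2.png")
hsv=cv2.cvtColor(im,cv2.COLOR_BGR2HSV); ref=hsv[145,270].astype(int); print("ref",ref)
m=((abs(hsv[...,0].astype(int)-ref[0])<4)&(hsv[...,1]>ref[1]-45)).astype(np.uint8)
k=np.zeros_like(m);k[84:166,238:325]=m[84:166,238:325]
k=cv2.morphologyEx(k,cv2.MORPH_OPEN,np.ones((3,3)))
ct=max(cv2.findContours(k,0,1)[0],key=cv2.contourArea); hull=cv2.convexHull(ct)
P=np.array([p2w("wrist",u,v,45,c)[:2] for u,v in hull[:,0]],np.float32)
print("disc",cv2.minEnclosingCircle(P),cv2.fitEllipse(P))
C=np.array([530,254]);h=25
w=np.array([[C[0]+h,C[1]+h],[C[0]+h,C[1]-h],[C[0]-h,C[1]-h],[C[0]-h,C[1]+h]],float)
src=np.array([w2p("wrist",[*q,63],c) for q in w],np.float32)
d=np.array([[0,0],[500,0],[500,500],[0,500]],np.float32)
cv2.imwrite("pics/c3.png",cv2.warpPerspective(im,cv2.getPerspectiveTransform(src,d),(500,500),flags=cv2.INTER_CUBIC))
E
python3 m.py
```

```text
ref [ 27 135 255]
disc ((530.1055908203125, 259.2065124511719), 29.640092849731445) ((530.095703125, 259.3186950683594), (58.858028411865234, 58.90431594848633), 98.35136413574219)
```

View pics/c3.png

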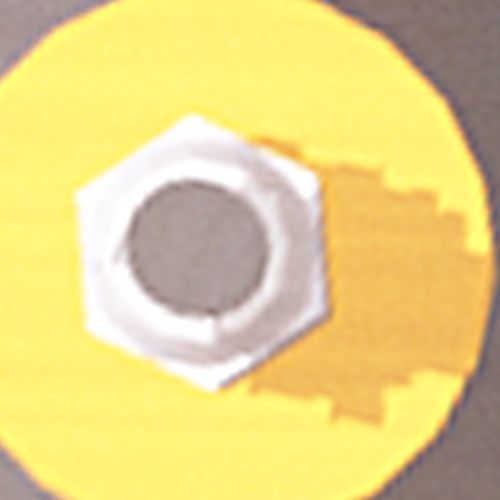

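Hex corners in the rectified crop give a centre of (529.9,258.7), which agrees with the disc fit (530.1,259.2). It measures 24 mm across flats, with flats at 34.5° mod 60. Next I'll check the held socket in the same image to cancel camera bias.

```bash
python3 - <<'E'
from h import *
import pickle
st,c=pickle.load(open("w2.pkl","rb"))
w=st["ee_rot"]; r=R.from_quat([w[1],w[2],w[3],w[0]])
f=lambda p:w2p("wrist",st["eef_pos"]+r.apply(p),c).round(1)
for x in (10.6,-13.4):
  print(x,[f([x,y,-38]) for y in (-12,12)],[f([x,y,7]) for y in (-12,12)])
print("rim front",f([-1.4+20,0,57]),"mouthtop front",f([18.6,0,7]), f([-1.4,-20,7]),f([-1.4,20,7]))
im=cv2.imread("pics/w2.png"); cv2.imwrite("pics/c4.png",cv2.resize(im[225:395,255:385],None,fx=4.5,fy=3.5,interpolation=cv2.INTER_CUBIC))
E
```

```text
10.6 [array([280.1, 323.3]), array([352.6, 323.4])] [array([290.8, 274.3]), array([343.7, 274.4])]
-13.4 [array([282. , 385.3]), array([350.8, 385.3])] [array([291.9, 322. ]), array([342.7, 322. ])]
rim front [317.8 230.7] mouthtop front [317.2 257.6] [274.1 298.6] [360.4 298.7]
```

View pics/c4.png

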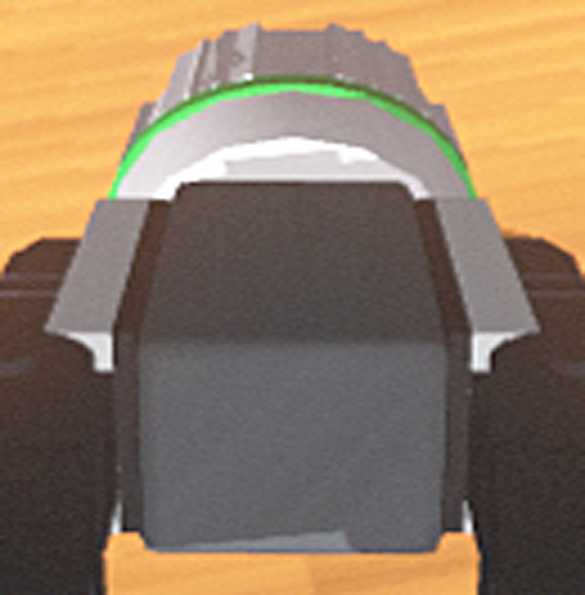

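```bash
python3 -c "
from h import *
print(tool([531.9,259.4,202]).round(1),tool([531.9,259.4,130]).round(1),tool([531.9,259.4,118]).round(1))"
```

```text
[ 82.8 -30.8  -2. ] [ 82.9 -31.   70. ] [ 82.9 -31.   82. ]
```

>>> {"api": "drive_tool", "payload": {
  "motion": [
    {"linear": [25,-9,-2],"turn": [0,0,6],"grip": 0},
    {"linear": [60,-22,0],"turn": [0,0,12],"grip": 0},
    {"linear": [83,-31,15],"turn": [0,0,12],"grip": 0},
    {"linear": [83,-31,45],"turn": [0,0,12],"grip": 0},
    {"linear": [83,-31,60],"turn": [0,0,12],"grip": 0},
    {"linear": [83,-31,70],"turn": [0,0,12],"grip": 0},
    {"linear": [83,-31,74],"turn": [0,0,12],"grip": 0},
    {"linear": [83,-31,78],"turn": [0,0,12],"grip": 0},
    {"linear": [83,-31,82],"turn": [0,0,12],"grip": 0},
    {"linear": [83,-31,82],"turn": [0,0,12],"grip": 0}
  ]
}}

```text
clock: 6.45
eef_pos: [532.4, 260.2, 119.2]
ee_rot: [0.0, 0.975, -0.223, -0.0]
ft_force: [0.4, 0.5, -2.1]
width: 23.4
finger_force: 59.6
```

>>> {"api": "drive_tool", "payload": {
  "motion": [
    {"linear": [0,0,2],"turn": [0,0,0],"grip": 0},
    {"linear": [0,0,4],"turn": [0,0,0],"grip": 0},
    {"linear": [0,0,5],"turn": [0,0,0],"grip": 0}
  ]
}}

```text
clock: 6.82
eef_pos: [532.5, 260.1, 114.1]
ee_rot: [0.0, 0.975, -0.223, -0.0]
ft_force: [0.4, -0.9, -1.6]
width: 23.4
finger_force: 59.6
```

It's sliding on freely, so I'll continue down to the shoulder.

>>> {"api": "drive_tool", "payload": {
  "motion": [
    {"linear": [0,0,3],"turn": [0,0,0],"grip": 0},
    {"linear": [0,0,6],"turn": [0,0,0],"grip": 0},
    {"linear": [0,0,9],"turn": [0,0,0],"grip": 0},
    {"linear": [0,0,11],"turn": [0,0,0],"grip": 0},
    {"linear": [0,0,11],"turn": [0,0,0],"grip": 0}
  ]
}}

```text
clock: 7.45
eef_pos: [532.5, 260.1, 103.0]
ee_rot: [0.0, 0.975, -0.223, -0.0]
ft_force: [0.2, -0.3, -2.0]
width: 23.2
finger_force: 59.6
```

>>> {"api": "drive_tool", "payload": {
  "motion": [
    {"linear": [0,0,1],"turn": [0,0,0],"grip": 0},
    {"linear": [0,0,2],"turn": [0,0,0],"grip": 0},
    {"linear": [0,0,3],"turn": [0,0,0],"grip": 0},
    {"linear": [0,0,3],"turn": [0,0,0],"grip": 0}
  ]
}}

```text
clock: 7.95
eef_pos: [532.7, 260.1, 102.2]
ee_rot: [-0.0, 0.975, -0.223, 0.001]
ft_force: [-4.1, -1.8, 11.0]
width: 23.4
finger_force: 61.5
```

```bash
python3 - <<'E'
from h import *
s=robot.get_image("scene"); w=robot.get_image("wrist")
a=cv2.resize(s[170:310,150:480],(800,340),interpolation=cv2.INTER_CUBIC)
b=cv2.resize(w[120:420,120:520,:],(340,255)); o=np.zeros((600,800,3),np.uint8);o[:340]=a;o[342:597,:340]=b
cv2.imwrite("pics/f.png",o[:,:,::-1])
E
```

```text
(no output)
```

View pics/f.png

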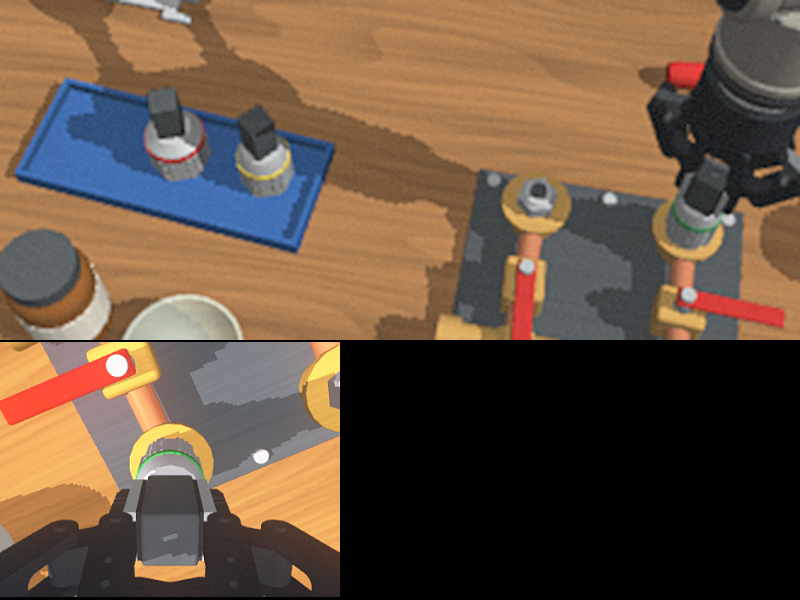

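The picture shows the green socket down on the shut nut's shoulder (about 695,225), with the other two sockets standing in the tray. Contact came at TCP z 102, as predicted for full seating, so I'm handing in.

```bash
python3 -c "
from workcell import robot
print(robot.finish_job())"
```

```text
the job is handed in; nothing more can be done
None
```

I put the small (24 mm, green-band) socket on the shut branch's nut, fully down on the shoulder and still gripped, and handed the job in at about 8 s; the live branch was not touched, the other two sockets still stand in the tray, and the verdict was not shown.

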